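# Pack out a pneumatic cylinder in its mount and lock the keeper

## Robot

A 6-joint arm with a two-finger parallel gripper is mounted at the origin on the work surface. World frame = base frame: x ahead of the robot, y to its left, z up, the work surface at z = 0. Lengths are in m, angles in degrees, forces in N, time in s.
With the tool pointing down it reaches from about 0.325 to 0.9 m from the base axis. Payload 6.1 kg.
Tool frame: the origin (TCP) lies between the finger pads; the fingertips stand 25 mm ahead of it and the grasp point (between the pads) lies 6 mm ahead of it; z points along the fingers, y is the line along which they close (so a half turn about z gives the same grasp; the last joint's range is limited). The gripper opens to 87 mm and grips with 3 to 60 N. Pads are 19 mm wide; open, the fingers measure 117 mm over their backs; the gripper's body (75 mm by 190 mm) begins 51 mm behind the grasp point.
Start: joints at [58.608, 12.628, 87.462, -0, 79.91, -7.225], TCP at [0.256, 0.57, 0.248] pointing down, gripper open.
Joint ranges: [-170.65, 170.65], [-52.31, 119.04], [5.05, 147.46], [-71.25, 251.25], [11.57, 151.72], [-153.62, 153.62]. Speed limits (degrees/s): [147.25, 147.25, 172.46, 180, 180, 180].

## Interface

Orientations are given as a 3x3 rotation matrix whose columns are the frame's x, y, z axes.
In Python, from workcell import * gives the robot as it stands.
- The arm moves only by the tool carry_out, never from a script. Its argument "plan" is a list of rows, each a list of 3 entries, a list of its own where there are three numbers: the shift along the tool's x, y, z in m, then the turn about the tool's z in degrees, then the closure, from 0 (fully open) to 1 (shut). In form: [[[x, y, z], roll, claw], ...]. A call has 1 to 12 rows; each row shifts and turns the commanded pose from where the row before left it, along the tool's axes as they then stand; what a row does not reach is not made up. A row lasts 1/10 s, in which the tool goes at most 50 mm and 8.59 degrees, less where a joint would pass 70% of its speed; a pose out of reach is approached as far as the arm can. A call is refused whole if a number of a shift passes 0.05 or a number of a turn 8.59, either way. A call with a gripper value outside its range is refused whole. The fingers move at their own pace and stop on an object; "force" is the grip in N (left out, the last holds). Time passes only in rows, so rows that do not move let the fingers close. It gives the time, the measured TCP pose, the force and the opening at its end, in the units of the state.
- get_state(): the state, without advancing time (a new reading comes with each control period).
- snapshot(name): name is "scene" or "top" or "wrist"; returns the picture (480x640x3 uint8, red, green, blue); there is no depth.
- camera_params(name): a dict with "camera_matrix" (3x3 intrinsics, pixels), "rvec" (rotation vector, rad) and "tvec" (3), from world to camera coordinates, as OpenCV has them; the wrist camera has in their place "mount" (4x4, takes a point from camera to tool coordinates, whose origin is the TCP and whose axes are the flange's). Camera axes: x right, y down, z forward; pixel columns grow to the right and rows downward; lengths in m; the calibration is good to about 2 mm. A picture is of the moment at which its call begins: read the wrist's pose just before it. camera_params takes no time and is no camera call.
- finish_job(): hands the job in, once; it reports no verdict.
The state is a dict: "t": time; "qpos": joint angles; "joint_vel": joint speeds; "joint_efforts": joint torques, N m; "eef_pos": TCP position; "eef_rot": TCP orientation; "contact_force": force on the tool from outside, world axes, zero at the start; "ft_torque": the same for the moment, N m; "finger_gap": finger opening in m.
Only numpy, scipy, OpenCV 4.12 (cv2) and the standard library are available. Lean on these libraries where they do the work, as an engineer would, in place of code of your own. Each camera call takes 0.05 s, during which the arm holds its last target. There are 200 camera calls.

## Task

Pick the two aluminium packers whose thicknesses together fill the gap between the cylinder's end and the stop block facing it, with only a couple of millimetres to spare, and stand them in the gap one after the other, tabs up, squarely in line with the stop and fully down on the base plate, gently, without forcing or dropping them. Then swing the keeper arm fully shut over their shoulders, and last of all press the toothed cap straight down its shaft until it is tight against the keeper. Leave the other two packers standing where they are and do not disturb anything else on the bench.

Things in the scene. Friction and masses are not known exactly. Their poses are not given: they have to be found in the camera images.
- mount: Fixed cylinder mount: dark base plate 140 x 295 mm, 8 mm thick, carrying a pneumatic cylinder (46 mm wide, top 50 mm above the table) that lies along the mount's y axis. Origin on the table, in the plane of the cylinder's bare end face and on its centre line; +y points out of that face into the gap, x is across, z up. The cylinder occupies y -120 to 0; the gap begins at y = 0 and is open from above, its floor is the base plate's top at z = 8 mm.
- stop_thin: Fixed steel stop block, 90 mm across x, 12 mm thick, 42 mm tall, top 50 mm above the table. Origin at the underside on its +y face, so the block occupies y -12 to 0 of its own frame. It stands either at y = +74 mm of the mount, facing the cylinder across the gap (gap then 62 mm wide), or against the cylinder's other end at y = -120 mm. Same axes as the mount.
- stop_thick: As stop_thin, but 24 mm thick (occupies y -24 to 0 of its own frame). The two stops change places from start to start; with this one at y = +74 mm of the mount the gap is 50 mm wide (y 0 to 50 of the mount).
- packer18_centre (a point): Loose aluminium packer 18 mm thick, standing on the table tab up; about 171 g. Body 90 mm wide, 45 mm high, bottom edges bevelled 2.5 mm; a central tab 28 mm wide and as thick as the body rises from it to 95 mm above the underside: the grip, taken across its 28 mm width. This point is the packer's centre, 47.5 mm above the underside; its x axis runs along the 90 mm width, y along the thickness, z up. Symmetrical.
- packer22_centre (a point): Loose aluminium packer 22 mm thick, standing on the table tab up; about 209 g. Body 90 mm wide, 45 mm high, bottom edges bevelled 2.5 mm; a central tab 28 mm wide and as thick as the body rises from it to 95 mm above the underside: the grip, taken across its 28 mm width. This point is the packer's centre, 47.5 mm above the underside; its x axis runs along the 90 mm width, y along the thickness, z up. Symmetrical.
- packer30_centre (a point): Loose aluminium packer 30 mm thick, standing on the table tab up; about 285 g. Body 90 mm wide, 45 mm high, bottom edges bevelled 2.5 mm; a central tab 28 mm wide and as thick as the body rises from it to 95 mm above the underside: the grip, taken across its 28 mm width. This point is the packer's centre, 47.5 mm above the underside; its x axis runs along the 90 mm width, y along the thickness, z up. Symmetrical.
- packer38_centre (a point): Loose aluminium packer 38 mm thick, standing on the table tab up; about 361 g. Body 90 mm wide, 45 mm high, bottom edges bevelled 2.5 mm; a central tab 28 mm wide and as thick as the body rises from it to 95 mm above the underside: the grip, taken across its 28 mm width. This point is the packer's centre, 47.5 mm above the underside; its x axis runs along the 90 mm width, y along the thickness, z up. Symmetrical.
- keeper (a joint): Keeper arm's angle on its upright pivot, rad: 0 = shut (arm along the mount's -y, lying over the -x shoulders of packers in the gap), about 1.2 to 1.6 = open at the start (arm pointing to the mount's -x). Stays where left, moves with about 1 N at the knob. End stop at 0.
- keeper_knob (a point): Mid-height of the upright black knob (14 mm diameter, 45 mm tall, its middle 87.5 mm above the table) near the keeper arm's end, 120 mm from the pivot. The pivot is at x = -36, y = +98 mm of the mount; the flat steel arm is 16 mm wide, between 57 and 65 mm above the table. Shut, the knob is at x = -36, y = -22 mm of the mount.
- cap (a joint): Toothed push-on cap's travel down its plain shaft, m: 0 at the start, 0.020 fully down against the keeper arm. It slides with about 7 N of push, stops hard at 0.020, and stays where it is left.
- cap_top (a point): Middle of the flat top (37 mm across) of the dark steel push-on cap, 44 mm across, 26 mm tall, started on the tip of the plain 10 mm shaft on the keeper's pivot; its top is 112 mm above the table at the start, 92 mm when fully down.
- fitting: Bystander, not to be disturbed: small brass push-in fitting, 22 mm across, 26 mm tall, standing among the packers; origin at its underside.
- screwdriver: Bystander, not to be disturbed: screwdriver lying on the table beyond the packers.
- wrench: Bystander, not to be disturbed: spanner lying near the right front of the table.
- gauge: Bystander, not to be disturbed: round pressure gauge lying face up, 64 mm across, 25 mm tall; origin at its underside.
- tape: Bystander, not to be disturbed: round steel tape measure, 70 mm across, 30 mm tall; origin at its underside.
- oil_can: Bystander, not to be disturbed: closed grey can, 52 mm across, 110 mm tall; origin at its underside.
Things that resemble listed ones, but are neither listed nor needed, are in the scene too. Leave any yellow look-alike of the part that bears packer22_centre alone. Leave any pink look-alike of the part that bears packer18_centre alone.

How it is judged (in metres and radians):
On the way, in this order (a step that is already met when the one before it is completed fails the run):
1. one packer of the fitting pair stands fully down in the gap (((y of stop_thin in the frame of mount above 0 m and ((x of packer22_centre in the frame of mount between -0.012 and 0.012 m and y of packer22_centre in the frame of mount between 0 and 0.062 m and z of packer22_centre in the frame of mount between 0.052 and 0.0585 m and angle between the y axis of packer22_centre and the y axis of mount, either way round below 0.1 rad and angle between packer22_centre's own z axis and vertical below 0.06 rad) or (x of packer38_centre in the frame of mount between -0.012 and 0.012 m and y of packer38_centre in the frame of mount between 0 and 0.062 m and z of packer38_centre in the frame of mount between 0.052 and 0.0585 m and angle between the y axis of packer38_centre and the y axis of mount, either way round below 0.1 rad and angle between packer38_centre's own z axis and vertical below 0.06 rad))) or (y of stop_thin in the frame of mount below 0 m and ((x of packer18_centre in the frame of mount between -0.012 and 0.012 m and y of packer18_centre in the frame of mount between 0 and 0.062 m and z of packer18_centre in the frame of mount between 0.052 and 0.0585 m and angle between the y axis of packer18_centre and the y axis of mount, either way round below 0.1 rad and angle between packer18_centre's own z axis and vertical below 0.06 rad) or (x of packer30_centre in the frame of mount between -0.012 and 0.012 m and y of packer30_centre in the frame of mount between 0 and 0.062 m and z of packer30_centre in the frame of mount between 0.052 and 0.0585 m and angle between the y axis of packer30_centre and the y axis of mount, either way round below 0.1 rad and angle between packer30_centre's own z axis and vertical below 0.06 rad))))), for 0.2 s.
2. both packers of the fitting pair stand fully down in the gap (((y of each of stop_thin, packer22_centre, packer38_centre in the frame of mount above 0 m and x of packer22_centre in the frame of mount between -0.012 and 0.012 m and y of each of packer22_centre, packer38_centre in the frame of mount below 0.062 m and z of packer22_centre in the frame of mount between 0.052 and 0.0585 m and angle between the y axis of each of packer22_centre, packer38_centre and the y axis of mount, either way round below 0.1 rad and angle between each of packer22_centre, packer38_centre's own z axis and vertical below 0.06 rad and x of packer38_centre in the frame of mount between -0.012 and 0.012 m and z of packer38_centre in the frame of mount between 0.052 and 0.0585 m and distance of each of packer18_centre, packer30_centre from where it was at the start of the episode below 0.03 m and angle between each of packer18_centre, packer30_centre's own z axis and vertical below 0.2 rad) or (y of stop_thin in the frame of mount below 0 m and x of packer18_centre in the frame of mount between -0.012 and 0.012 m and y of packer18_centre in the frame of mount between 0 and 0.062 m and z of packer18_centre in the frame of mount between 0.052 and 0.0585 m and angle between the y axis of each of packer18_centre, packer30_centre and the y axis of mount, either way round below 0.1 rad and angle between each of packer18_centre, packer30_centre's own z axis and vertical below 0.06 rad and x of packer30_centre in the frame of mount between -0.012 and 0.012 m and y of packer30_centre in the frame of mount between 0 and 0.062 m and z of packer30_centre in the frame of mount between 0.052 and 0.0585 m and distance of each of packer22_centre, packer38_centre from where it was at the start of the episode below 0.03 m and angle between each of packer22_centre, packer38_centre's own z axis and vertical below 0.2 rad))), for 0.2 s.
3. the keeper is shut over them (((y of each of stop_thin, packer22_centre, packer38_centre in the frame of mount above 0 m and x of packer22_centre in the frame of mount between -0.012 and 0.012 m and y of each of packer22_centre, packer38_centre in the frame of mount below 0.062 m and z of packer22_centre in the frame of mount between 0.052 and 0.0585 m and angle between the y axis of each of packer22_centre, packer38_centre and the y axis of mount, either way round below 0.1 rad and angle between each of packer22_centre, packer38_centre's own z axis and vertical below 0.06 rad and x of packer38_centre in the frame of mount between -0.012 and 0.012 m and z of packer38_centre in the frame of mount between 0.052 and 0.0585 m and distance of each of packer18_centre, packer30_centre from where it was at the start of the episode below 0.03 m and angle between each of packer18_centre, packer30_centre's own z axis and vertical below 0.2 rad) or (y of stop_thin in the frame of mount below 0 m and x of packer18_centre in the frame of mount between -0.012 and 0.012 m and y of packer18_centre in the frame of mount between 0 and 0.062 m and z of packer18_centre in the frame of mount between 0.052 and 0.0585 m and angle between the y axis of each of packer18_centre, packer30_centre and the y axis of mount, either way round below 0.1 rad and angle between each of packer18_centre, packer30_centre's own z axis and vertical below 0.06 rad and x of packer30_centre in the frame of mount between -0.012 and 0.012 m and y of packer30_centre in the frame of mount between 0 and 0.062 m and z of packer30_centre in the frame of mount between 0.052 and 0.0585 m and distance of each of packer22_centre, packer38_centre from where it was at the start of the episode below 0.03 m and angle between each of packer22_centre, packer38_centre's own z axis and vertical below 0.2 rad)) and value of joint keeper below 0.12 rad), for 0.2 s.
4. the cap is pressed down tight (all of step 3 and value of joint cap above 0.017 m), for 0.2 s.
At the end, for the whole second after the job is handed in: 22+38 (62 mm gap) or 18+30 mm packers (50 mm gap) at rest in the gap, centres 52 to 58.5 mm high, within 12 mm of centre line, 0.1 rad of square, 0.06 of upright; other two upright, moved under 30 mm; keeper within 0.12 rad of shut; cap at least 17 mm down (all of step 4 and linear speed of each of packer18, packer22, packer30, packer38 below 0.02 m/s); the robot touches nothing.
It fails at once if a bystander was disturbed (moved more than 30 mm) (distance of any of fitting, screwdriver, wrench, gauge, tape, oil_can from where it was at the start of the episode above 0.03 m).
It fails at once if a packer was forced: more than 40 N between a packer and a stop (contact force between any of packer18, packer22, packer30, packer38 and stop_thin above 40 N or contact force between any of packer18, packer22, packer30, packer38 and stop_thick above 40 N).
It fails at once if a packer was dropped or rammed onto the mount (more than 150 N) (contact force between any of packer18, packer22, packer30, packer38 and mount above 150 N).
It also fails if it takes over 72 s, if anything falls off the work surface, if the arm or the gripper's body presses on something with over 40 N, if the wrist force passes 120 N, or if a joint passes its speed limit or range.

## Working session

There is one attempt and no reset: what is moved stays moved. The work goes in short steps, Python scripts to look and compute and a tool call to move; the robot and the scene stay as the last step left them, time stands still between calls to the robot, and variables do not carry over. Pictures are saved under pics/ and viewed, on a budget of 10 in all, crops included, one or two more only if the job needs it, and the job is handed in when it is done.

Besides the shell and the picture viewer there is one more tool, called after "Call:" by a JSON object that holds its "method" and its "body". carry_out: Moves the arm, as the interface text tells. Its arguments: {"type":"object","properties":{"plan":{"type":"array"},"force":{"type":"number"}},"required":["plan"]}

```bash
mkdir -p pics; ls; python3 - <<'E'
from workcell import *
import cv2
for n in ("scene","top"):
    cv2.imwrite(f"pics/{n}0.png",snapshot(n)[:,:,::-1]); p=camera_params(n); print(n,p)
s=get_state(); print(s); print(camera_params("wrist"))
E
```

```text
pics
scene {'camera_matrix': array([[568.86361672,   0.        , 307.6534279 ],
       [  0.        , 568.86361672, 224.36525569],
       [  0.        ,   0.        ,   1.        ]]), 'rvec': array([ 0.88173098,  2.40540239, -1.23758869]), 'tvec': array([ 0.4008187 , -0.16222642,  1.55778088])}
top {'camera_matrix': array([[546.53752823,   0.        , 317.7299281 ],
       [  0.        , 546.53752823, 242.52988812],
       [  0.        ,   0.        ,   1.        ]]), 'rvec': array([ 2.16265783, -2.11847369,  0.17377704]), 'tvec': array([0.03529527, 0.54484137, 1.35486527])}
{'t': 0.1, 'qpos': array([ 5.86076289e+01,  1.26716677e+01,  8.75205606e+01, -2.75739684e-04,
        7.99091335e+01, -7.22344808e+00]), 'joint_vel': array([ 0.01770744, -0.05731675, -0.21167448,  0.10934433,  0.09940662,
       -0.07190533]), 'joint_efforts': array([ 9.39967686e-04, -4.95946634e+01, -3.88519263e+01,  7.01715960e-02,
        5.16323873e-02, -5.17210458e-05]), 'eef_pos': array([0.25560857, 0.56977043, 0.24652391]), 'eef_rot': array([[-9.12342570e-01,  4.09426665e-01, -9.17470957e-04],
       [ 4.09427635e-01,  9.12341342e-01, -1.51260494e-03],
       [ 2.17745889e-04, -1.75565184e-03, -9.99998435e-01]]), 'contact_force': array([ 0.44951267, -0.28599178, -0.22064909]), 'ft_torque': array([-0.00865961,  0.01300395, -0.00032561]), 'finger_gap': 0.08711481516521907}
{'camera_matrix': array([[423.08989932,   0.        , 322.04614888],
       [  0.        , 423.08989932, 244.85181165],
       [  0.        ,   0.        ,   1.        ]]), 'mount': array([[-9.98492476e-04, -9.65174769e-01, -2.61604029e-01,
         7.06793959e-02],
       [ 9.99999493e-01, -9.97680233e-04, -1.35916032e-04,
         4.08031827e-04],
       [-1.29814444e-04, -2.61604032e-01,  9.65175276e-01,
        -1.38266341e-01],
       [ 0.00000000e+00,  0.00000000e+00,  0.00000000e+00,
         1.00000000e+00]])}
```

View pics/top0.png

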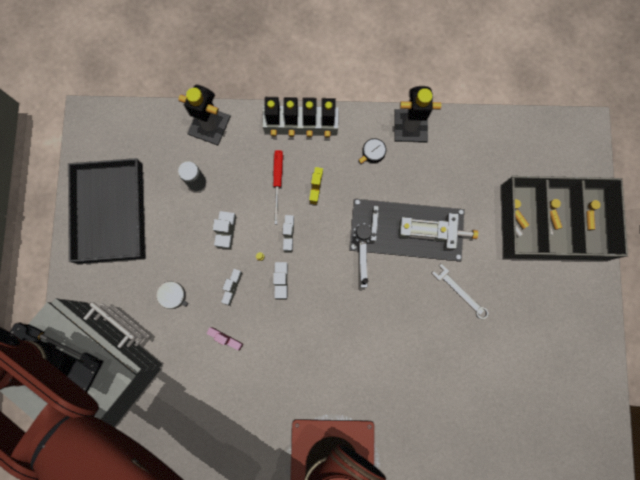

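View pics/scene0.png

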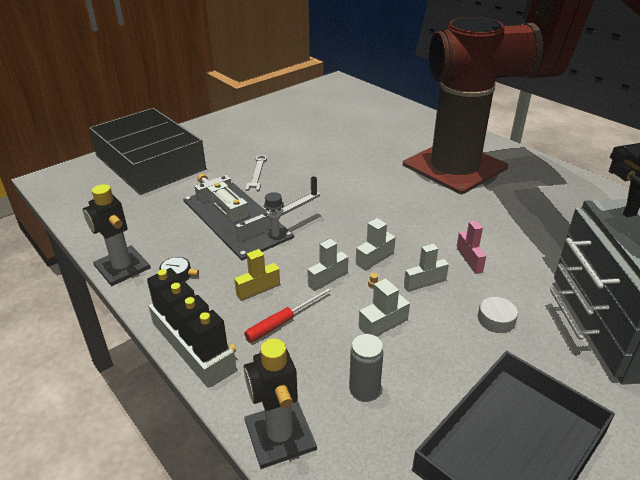

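The top view shows the mount at about (410,230): pivot and cap near (362,232), knob near (364,283), and stops near (375,222) and (455,230). There are four grey packers at about (225,230), (288,233), (231,287) and (280,281). The yellow look-alike at (316,185) and the pink one at (225,339) are to be left alone. Next is one enlarged crop to size the packers and the stops.

```bash
cat > h.py <<'E'
from workcell import *
import numpy as np, cv2
def cam(n, st=None):
    p=camera_params(n); K=p["camera_matrix"]
    if n=="wrist":
        T=np.eye(4); T[:3,:3]=st["eef_rot"]; T[:3,3]=st["eef_pos"]; M=T@p["mount"]
        return K,M[:3,:3],M[:3,3]
    R=cv2.Rodrigues(p["rvec"])[0]; return K,R.T,-R.T@p["tvec"]
def ray(c,px,z):
    K,R,o=c; d=R@np.linalg.solve(K,[px[0],px[1],1]); return o+d*(z-o[2])/d[2]
def proj(c,P):
    K,R,o=c; q=K@(R.T@(np.asarray(P)-o)); return q[:2]/q[2]
E
python3 - <<'E'
from h import *
im=cv2.imread("pics/top0.png")
a=cv2.resize(im[195:265,345:485],None,fx=5.6,fy=5.6,interpolation=cv2.INTER_CUBIC) #784x392
b=cv2.resize(im[205:310,200:305],None,fx=5.6,fy=5.6,interpolation=cv2.INTER_CUBIC) #588x588
cv2.imwrite("pics/c1.png",a);
c=cam("top"); print(c[2])
g=cv2.cvtColor(im,cv2.COLOR_BGR2HSV)
m=((g[:,:,1]<40)&(g[:,:,2]>150)).astype(np.uint8)
print(im[250,330],im[232,289],im[219,289])
n,l,s,ce=cv2.connectedComponentsWithStats(m)
for i in range(1,n):
    if s[i][4]>30 and 195<ce[i][0]<480 and 200<ce[i][1]<320:
        pts=np.argwhere(l==i)[:,::-1].astype(np.float32)
        print(s[i],ce[i].round(1),cv2.minAreaRect(pts), ray(c,ce[i],.045).round(4))
cv2.imwrite("pics/c2.png",np.hstack([cv2.resize(im[200:310,200:305],(525,550),interpolation=cv2.INTER_CUBIC)]))
E
```

```text
[0.32359535 0.04944912 1.42358652]
[138 145 152] [191 186 184] [192 187 185]
[ 171  188  182  106 7232] [269.4 235.5] ((262.29095458984375, 238.039306640625), (181.6254425048828, 104.5859375), 2.1610796451568604) [0.5593 0.1706 0.045 ]
[ 401  213   95  107 2689] [457.7 249.1] ((448.7862548828125, 267.0203857421875), (105.98531341552734, 93.53325653076172), 88.36341857910156) [ 0.5341 -0.3111  0.045 ]
[372 214   6  19  79] [374.4 222.8] ((374.3793029785156, 222.9482879638672), (4.0692291259765625, 18.27000617980957), 4.763641834259033) [ 0.5981 -0.098   0.045 ]
[194 218  15   8  62] [201.7 221.7] ((201.10003662109375, 221.20001220703125), (14.139959335327148, 6.821910381317139), 7.125016689300537) [0.5916 0.3453 0.045 ]
[283 239   9  11  97] [287.  243.9] ((287.0, 244.0), (10.0, 8.0), 90.0) [0.5385 0.1249 0.045 ]
[360 244  10  35 232] [363.4 261.5] ((364.25445556640625, 260.81640625), (33.991214752197266, 8.780508041381836), 86.18592071533203) [ 0.4973 -0.0705  0.045 ]
[368 254  19   6  54] [376.4 256.4] ((376.7099609375, 257.0299987792969), (18.10193634033203, 4.949747562408447), 8.1
[... 895 characters left out ...]
.12310791015625, 279.0154113769531), (11.907333374023438, 5.457528591156006), 7.125016689300537) [0.4487 0.0624 0.045 ]
[274 286  12  12 143] [279.5 291.5] ((279.5, 291.5), (11.0, 11.0), 90.0) [0.4168 0.1401 0.045 ]
[294 290  11  16  50] [298.8 297.9] ((298.7439880371094, 298.09197998046875), (15.473592758178711, 8.228731155395508), 79.69515228271484) [0.4019 0.0912 0.045 ]
[219 292  12  12  97] [225.3 297.5] ((225.0294647216797, 297.38238525390625), (9.45888900756836, 11.884244918823242), 14.03624439239502) [0.3989 0.2758 0.045 ]
[358 293  12  10  45] [364.5 296.5] ((364.85369873046875, 296.3171081542969), (12.493901252746582, 7.808688640594482), 51.34019470214844) [ 0.4088 -0.0739  0.045 ]
```

View pics/c1.png

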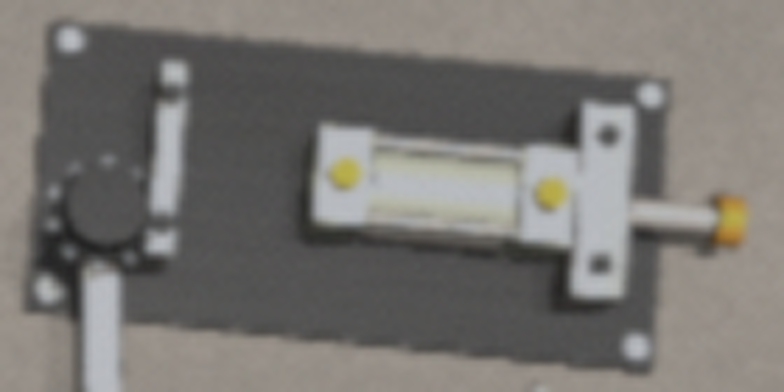

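View pics/c2.png

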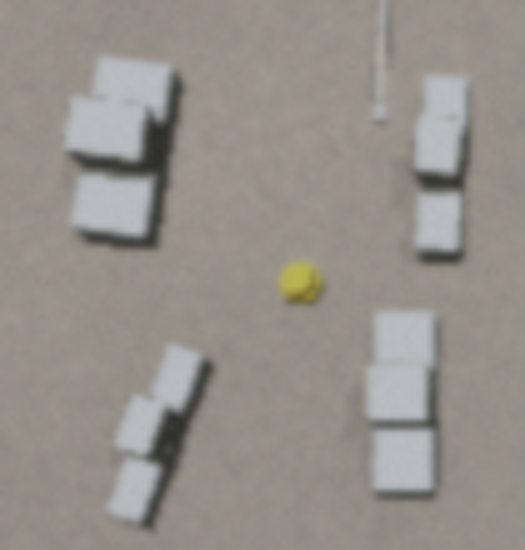

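In the crop, the stop facing the gap at c1 (166,157) is the thin one, about 24 px × 5.6 scale. The stop against the cylinder's other end at (605,200) is the thick one. So the gap is 62 mm and the pair is 22 + 38.
Packer candidates in full-image pixels:
- (221,226), widest: 38
- (280,281): 30
- (288,229), about 9 px wide: 22
- (231,287), narrowest: 18

The yellow (316,185) and pink (225,339) parts are look-alikes. Now I compute rough poses.

```bash
python3 - <<'E'
from h import *
c=cam("top")
f=lambda x,y:(200+x/5,200+y/5)
g=lambda x,y:(345+x/5.6,195+y/5.6)
print("tab38",ray(c,f(107,130),.095).round(4),"tab22",ray(c,f(438,147),.095).round(4))
for n,a,b in (("38",(97,60),(73,232)),("38r",(173,68),(153,240)),("22",(425,78),(416,252)),("22r",(466,78),(462,255))):
    d=ray(c,f(*a),.045)-ray(c,f(*b),.045); print(n,np.linalg.norm(d).round(4),np.degrees(np.arctan2(d[1],d[0])).round(1), ((ray(c,f(*a),.045)+ray(c,f(*b),.045))/2).round(4))
o=ray(c,g(316,173),.05); s=ray(c,g(166,157),.05); e=ray(c,g(605,200),.05)
d=s-e; print("mount o",o.round(4),s.round(4),"y yaw",np.degrees(np.arctan2(d[1],d[0])).round(1),np.linalg.norm(s-o))
print("knob",ray(c,(364,286),.11).round(4),"cap",ray(c,g(105,205),.112).round(4))
E
```

```text
tab38 [0.5721 0.2855 0.095 ] tab22 [0.567  0.1217 0.095 ]
38 0.0901 -5.0 [0.5731 0.3052 0.045 ]
38r 0.0899 -4.0 [0.5697 0.2651 0.045 ]
22 0.0906 -1.2 [0.5668 0.1331 0.045 ]
22r 0.0921 0.3 [0.5665 0.1108 0.045 ]
mount o [ 0.5905 -0.1668  0.05  ] [ 0.5965 -0.0982  0.05  ] y yaw 85.5 0.0688754701310186
knob [ 0.4298 -0.0667  0.11  ] cap [ 0.5623 -0.065   0.112 ]
```

Rough poses agree well: 38 at (0.572,0.285) yaw -4.5°, 22 at (0.567,0.122) yaw about -0.5°, mount at (0.5905,-0.167) with x-axis yaw -4.5°. I move above the 38 and look.

Call:
{"method": "carry_out", "body": {"plan": [[[-0.045,-0.0145,0.004],0,0],[[-0.045,-0.0145,0.004],0,0],[[-0.045,-0.0145,0.004],0,0],[[-0.045,-0.0145,0.004],0,0],[[-0.045,-0.0145,0.004],0,0],[[-0.045,-0.0145,0.004],0,0],[[-0.045,-0.0145,0.004],0,0],[[-0.045,-0.0145,0.004],0,0],[[-0.045,-0.0145,0.004],0,0]], "force": 30}}

```text
t: 1.0
eef_pos: [0.5729, 0.2837, 0.2109]
eef_rot: [[-0.912, 0.409, -0.001], [0.409, 0.912, -0.0], [0.001, -0.0, -1.0]]
contact_force: [-0.6, 0.0, 0.3]
finger_gap: 0.0868
```

Call:
{"method": "carry_out", "body": {"plan": [[[0,0,0],7.8,0],[[0,0,0],7.8,0],[[0,0,0],7.8,0],[[0,0,0],7.8,0],[[0,0,0],7.8,0],[[0,0,0],7.8,0],[[0,0,0],7.8,0],[[0,0,0],7.8,0],[[0,0,0],7.8,0],[[0,0,0],0,0]]}}

```text
t: 2.0
eef_pos: [0.5716, 0.2852, 0.2109]
eef_rot: [[0.077, 0.997, -0.001], [0.997, -0.077, -0.0], [-0.0, -0.001, -1.0]]
contact_force: [-0.2, 0.4, -0.7]
finger_gap: 0.0873
```

```bash
cat > look.py <<'E'
import sys
from h import *
def look(name):
    s=get_state(); im=snapshot("wrist")[:,:,::-1]; cv2.imwrite(f"pics/{name}.png",im); np.savez(f"pics/{name}.npz",p=s["eef_pos"],r=s["eef_rot"])
    R=s["eef_rot"]; print(s["t"],s["eef_pos"].round(4),"yaw y",np.degrees(np.arctan2(R[1,1],R[0,1])).round(2),"tilt",R[:2,2].round(4),"F",s["contact_force"].round(1),"gap",round(s["finger_gap"],4),s["qpos"].round(1))
    return im,s
def load(name):
    z=np.load(f"pics/{name}.npz"); return cam("wrist",dict(eef_pos=z["p"],eef_rot=z["r"]))
if __name__=="__main__": look(sys.argv[1])
E
python3 look.py w1
```

```text
2.0 [0.5716 0.2852 0.2109] yaw y -4.44 tilt [-0.001  -0.0004] F [-0.2  0.4 -0.7] gap 0.0873 [19.4 16.  87.4 -0.  76.6 23.9]
```

View pics/w1.png

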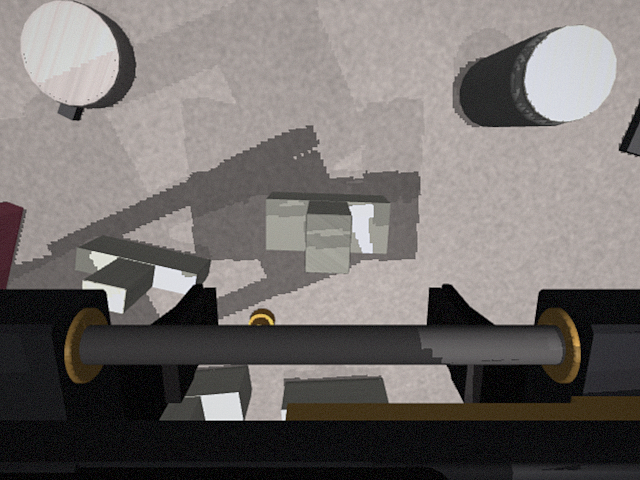

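The wrist view shows the 38 packer centred. Its tab top spans about (305–351, 214–272), with shoulder corners near (266,198), (390,203), (387,258) and (266,250).

```bash
python3 - <<'E'
from look import *
c=load("w1")
im=cv2.imread("pics/w1.png")
P=[ray(c,p,.095) for p in [(305,214),(350,214),(352,272),(307,272)]]; print(np.round(P,4), np.mean(P,0).round(4))
Q=[ray(c,p,.045) for p in [(266,198),(390,203),(387,258),(266,250)]]; print(np.round(Q,4), np.mean(Q,0).round(4))
for a,b in((Q[0],Q[1]),(Q[3],Q[2]),(P[0],P[1]),(P[3],P[2])):
    d=b-a; print(np.degrees(np.arctan2(d[1],d[0])).round(2),np.linalg.norm(d).round(4))
print("tool tip px",proj(c,np.r_[0.5716,.2852,.095]))
g=cv2.resize(im[180:290,245:410],None,fx=4.8,fy=4.8,interpolation=cv2.INTER_CUBIC); cv2.imwrite("pics/c3.png",g)
E
```

```text
[[0.5637 0.3081 0.095 ]
 [0.591  0.3059 0.095 ]
 [0.59   0.2685 0.095 ]
 [0.5616 0.2708 0.095 ]] [0.5766 0.2883 0.095 ]
[[0.5337 0.3124 0.045 ]
 [0.623  0.3018 0.045 ]
 [0.6192 0.2603 0.045 ]
 [0.5293 0.2736 0.045 ]] [0.5763 0.287  0.045 ]
-6.81 0.0899
-8.42 0.0909
-4.48 0.0275
-4.47 0.0285
tool tip px [320.92807496 248.95325569]
```

View pics/c3.png

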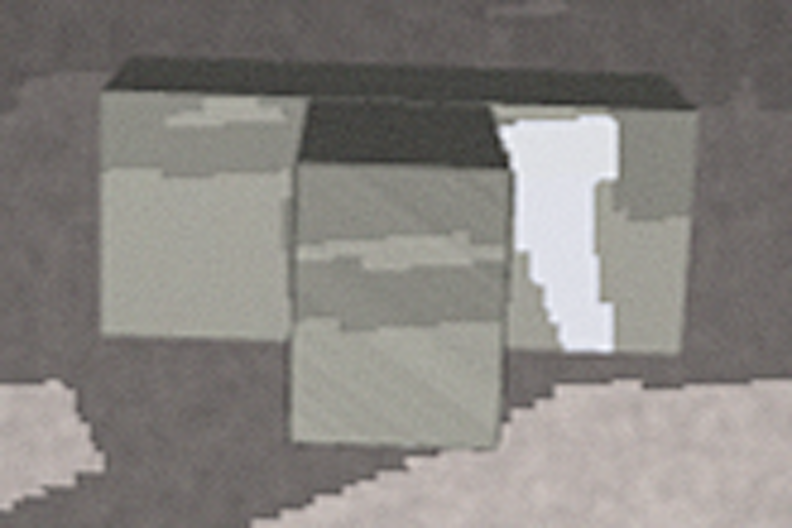

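The crop gives clean corners: tab top (300,162), (510,168), (495,447), (292,440) and body (102,92), (698,110), (680,353), (100,335), in crop pixels.

```bash
cat > meas.py <<'E'
from look import *
def quad(c,pts,z,off=(0,0),s=1.):
    P=np.array([ray(c,(off[0]+(p[0]+.5)/s-.5,off[1]+(p[1]+.5)/s-.5),z) for p in pts])
    for a,b in((0,1),(3,2)):
        d=P[b]-P[a]; print("  yaw",np.degrees(np.arctan2(d[1],d[0])).round(2),"len",np.linalg.norm(d).round(4),end="")
    print("  thick",np.linalg.norm(P[3]-P[0]).round(4),np.linalg.norm(P[2]-P[1]).round(4),"centre",P.mean(0).round(4)); return P
E
python3 - <<'E'
from meas import *
c=load("w1")
quad(c,[(300,162),(510,168),(495,447),(292,440)],.095,(245,180),4.8)
quad(c,[(102,92),(698,110),(680,353),(100,335)],.045,(245,180),4.8)
E
```

```text
yaw -6.14 len 0.0267  yaw -6.56 len 0.0268  thick 0.0373 0.0375 centre [0.5761 0.2884 0.095 ]
  yaw -6.23 len 0.09  yaw -6.33 len 0.0904  thick 0.0381 0.0383 centre [0.5761 0.288  0.045 ]
```

Confirmed as 38 mm thick, at (0.576,0.288), yaw -6.3°. Descend and grip.

Call:
{"method": "carry_out", "body": {"plan": [[[0.0034,0.0043,0],1.9,0],[[0,0,0.02],0,0],[[0,0,0.02],0,0],[[0,0,0.02],0,0],[[0,0,0.02],0,0],[[0,0,0.02],0,0],[[0,0,0.018],0,0],[[0,0,0.01],0,0],[[0,0,0],0,0]], "force": 30}}

```text
t: 2.95
eef_pos: [0.5751, 0.2879, 0.0815]
eef_rot: [[0.107, 0.994, -0.004], [0.994, -0.107, -0.001], [-0.002, -0.003, -1.0]]
contact_force: [0.3, -0.6, -0.1]
finger_gap: 0.0871
```

Call:
{"method": "carry_out", "body": {"plan": [[[0,0,0],0,0.6],[[0,0,0],0,0.8],[[0,0,0],0,1],[[0,0,0],0,1],[[0,0,0],0,1],[[0,0,0],0,1]]}}

```text
t: 3.55
eef_pos: [0.5766, 0.2885, 0.0838]
eef_rot: [[0.109, 0.994, 0.0], [0.994, -0.109, 0.0], [0.0, 0.0, -1.0]]
contact_force: [-1.0, -0.1, -0.0]
finger_gap: 0.0471
```

Call:
{"method": "carry_out", "body": {"plan": [[[0,0,0],0,1],[[0,0,0],0,1],[[0,0,0],0,1],[[0,0,0],0,1],[[0,0,0],0,1]]}}

```text
t: 4.05
eef_pos: [0.5763, 0.2884, 0.0835]
eef_rot: [[0.109, 0.994, -0.001], [0.994, -0.109, -0.0], [-0.0, -0.001, -1.0]]
contact_force: [-1.6, -0.1, 2.1]
finger_gap: 0.0281
```

Call:
{"method": "carry_out", "body": {"plan": [[[0,0,-0.01],0,1],[[0,0,-0.02],0,1],[[0,0,-0.03],0,1],[[0,0,-0.03],0,1],[[0,0,-0.03],0,1],[[0,0,-0.02],0,1],[[0,0,0],0,1]]}}

```text
t: 4.75
eef_pos: [0.5785, 0.2891, 0.228]
eef_rot: [[0.109, 0.994, 0.007], [0.994, -0.109, 0.002], [0.003, 0.007, -1.0]]
contact_force: [0.5, 0.1, -3.3]
finger_gap: 0.0277
```

Call:
{"method": "carry_out", "body": {"plan": [[[-0.02,0.003,0],-0.4,1],[[-0.043,0.0064,0],-0.7,1],[[-0.043,0.0064,0],-0.7,1],[[-0.043,0.0064,0],0,1],[[-0.043,0.0064,0],0,1],[[-0.043,0.0064,0],0,1],[[-0.043,0.0064,0],0,1],[[-0.043,0.0064,0],0,1],[[-0.043,0.0064,0],0,1],[[-0.043,0.0064,0],0,1],[[-0.043,0.0064,0],0,1],[[-0.022,0.003,0],0,1]]}}

```text
t: 5.95
eef_pos: [0.6062, -0.1913, 0.2214]
eef_rot: [[0.081, 0.997, -0.002], [0.997, -0.081, -0.0], [-0.001, -0.002, -1.0]]
contact_force: [0.4, -0.2, -3.8]
finger_gap: 0.0275
```

Call:
{"method": "carry_out", "body": {"plan": [[[0,0,0],0,1],[[0,0,0],0,1]]}}

```text
t: 6.15
eef_pos: [0.6064, -0.1877, 0.2216]
eef_rot: [[0.079, 0.997, -0.003], [0.997, -0.079, 0.002], [0.002, -0.003, -1.0]]
contact_force: [-0.6, 1.0, -4.3]
finger_gap: 0.0278
```

```bash
python3 look.py w2
```

```text
6.15 [ 0.6064 -0.1877  0.2216] yaw y -4.55 tilt [-0.0026  0.0018] F [-0.6  1.  -4.3] gap 0.0278 [-24.3  15.1  87.3   0.   77.7 -19.8]
```

View pics/w2.png

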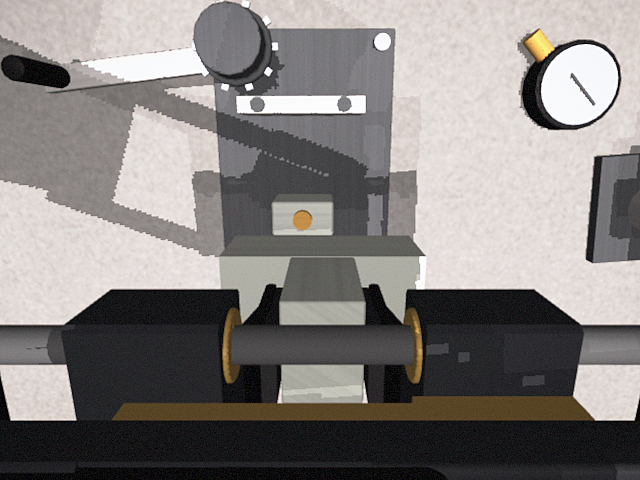

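The wrist view shows the stop's top face at (237–365, 95–113), the cylinder's end edge at about (273–333, 203), the cap at (232,42) and the knob at (35,70). The held packer's +y shoulder edge is at row 255, and its bottom edge is at row 236. Next I read the edge rows.

```bash
python3 - <<'E'
from meas import *
c=load("w2"); im=cv2.imread("pics/w2.png"); g=cv2.cvtColor(im,6).astype(int)
for x in (275,300,325): print("stop col",x,[(r,g[r,x]) for r in range(90,118)])
for x in (282,320): print("cyl",x,[(r,g[r,x]) for r in range(188,212)])
print("stop row104",[(x,g[104,x]) for x in list(range(231,242))+list(range(360,371))])
print("cyl row 225",[(x,g[225,x]) for x in list(range(266,280))+list(range(327,340))])
for x in (230,410): print("pk",x,[(r,g[r,x]) for r in range(230,262)])
print("pk row 250",[(x,g[262,x]) for x in list(range(214,226))+list(range(412,432))])
E
```

```text
stop col 275 [(90, np.int64(122)), (91, np.int64(121)), (92, np.int64(121)), (93, np.int64(121)), (94, np.int64(114)), (95, np.int64(135)), (96, np.int64(253)), (97, np.int64(255)), (98, np.int64(252)), (99, np.int64(252)), (100, np.int64(252)), (101, np.int64(251)), (102, np.int64(251)), (103, np.int64(251)), (104, np.int64(251)), (105, np.int64(252)), (106, np.int64(251)), (107, np.int64(251)), (108, np.int64(251)), (109, np.int64(252)), (110, np.int64(253)), (111, np.int64(255)), (112, np.int64(244)), (113, np.int64(123)), (114, np.int64(59)), (115, np.int64(83)), (116, np.int64(113)), (117, np.int64(124))]
stop col 300 [(90, np.int64(121)), (91, np.int64(128)), (92, np.int64(122)), (93, np.int64(121)), (94, np.int64(107)), (95, np.int64(151)), (96, np.int64(253)), (97, np.int64(255)), (98, np.int64(252)), (99, np.int64(251)), (100, np.int64(251)), (101, np.int64(251)), (102, np.int64(251)), (103, np.int64(252)), (104, np.int64(251)), (105, np.int64(251)), (106, np.int64(252)), (107, np.int64(251)), (108, np.int64(252)), (109, np.int64(252)), (110, np.int64(252)), (111, np.int64(2
[... 4288 characters left out ...]
4, np.int64(225)), (215, np.int64(225)), (216, np.int64(221)), (217, np.int64(230)), (218, np.int64(222)), (219, np.int64(190)), (220, np.int64(170)), (221, np.int64(176)), (222, np.int64(178)), (223, np.int64(177)), (224, np.int64(177)), (225, np.int64(177)), (412, np.int64(170)), (413, np.int64(172)), (414, np.int64(174)), (415, np.int64(171)), (416, np.int64(173)), (417, np.int64(171)), (418, np.int64(162)), (419, np.int64(242)), (420, np.int64(255)), (421, np.int64(253)), (422, np.int64(252)), (423, np.int64(252)), (424, np.int64(253)), (425, np.int64(251)), (426, np.int64(235)), (427, np.int64(218)), (428, np.int64(224)), (429, np.int64(225)), (430, np.int64(225)), (431, np.int64(222))]
```

```bash
python3 - <<'E'
from meas import *
c=load("w2"); s=np.load("pics/w2.npz"); R=s["r"]; t=s["p"]
tool=lambda P: (R.T@(P-t)).round(4)
for n,p,z in (("stopL",(235.8,104),.05),("stopR",(365.4,104),.05),("stop outer",(300,95.1),.05),("stop inner275",(275,112.9),.05),("stop inner325",(325,113.2),.05),("cylL",(282,201.9),.05),("cylR",(320,201.8),.05),("cylx-",(271.8,225),.05),("cylx+",(332.5,225),.05),("pk L",(230,255.8),t[2]-.0385),("pk R",(410,255.8),t[2]-.0385),("pkx-",(218.9,262),t[2]-.0385),("pkx+",(425.8,262),t[2]-.0385),("cap",(231,40),.112),("knob",(20,68),.11)):
    P=ray(c,p,z); print(n,P.round(4),"tool",tool(P))
E
```

```text
stopL [ 0.554  -0.0938  0.05  ] tool [ 0.0892 -0.0592  0.1719]
stopR [ 0.6439 -0.101   0.05  ] tool [0.0891 0.031  0.1716]
stop outer [ 0.5991 -0.0915  0.05  ] tool [ 0.0951 -0.0144  0.1718]
stop inner275 [ 0.5806 -0.1019  0.05  ] tool [ 0.0833 -0.0321  0.1718]
stop inner325 [ 0.6154 -0.1049  0.05  ] tool [0.0831 0.0029 0.1717]
cylL [ 0.5789 -0.1647  0.05  ] tool [ 0.0205 -0.0288  0.1717]
cylR [ 0.6068 -0.1669  0.05  ] tool [ 0.0205 -0.0007  0.1716]
cylx- [ 0.5694 -0.1815  0.05  ] tool [ 0.003  -0.0369  0.1717]
cylx+ [ 0.6147 -0.1851  0.05  ] tool [0.003  0.0086 0.1716]
pk L [ 0.5685 -0.1659  0.1831] tool [ 0.0187 -0.0394  0.0386]
pk R [ 0.6467 -0.1721  0.1831] tool [0.0187 0.0391 0.0384]
pkx- [ 0.5633 -0.1683  0.1831] tool [ 0.0159 -0.0444  0.0386]
pkx+ [ 0.6536 -0.1755  0.1831] tool [0.0159 0.0462 0.0384]
cap [ 0.5676 -0.0657  0.112 ] tool [ 0.1184 -0.048   0.1099]
knob [ 0.4494 -0.0699  0.11  ] tool [ 0.1048 -0.1655  0.1122]
```

The relative geometry reads cleanly: the gap measures 62.7 mm, the centre line is at tool y -14.1 mm, and the held packer is square with its centre at (0,+0.9) mm. I move over the gap on the cylinder side with about 1.5 mm clearance, then descend in stages.

Call:
{"method": "carry_out", "body": {"plan": [[[0.02,-0.008,0],0,1],[[0.021,-0.007,0],0,1],[[0,0,0.025],0,1],[[0,0,0.03],0,1],[[0,0,0.02],0,1],[[0,0,0.003],0,1],[[0,0,0],0,1],[[0,0,0],0,1],[[0,0,0],0,1]]}}

```text
t: 7.1
eef_pos: [0.5967, -0.1458, 0.1475]
eef_rot: [[0.078, 0.997, 0.003], [0.997, -0.078, -0.001], [-0.001, 0.003, -1.0]]
contact_force: [-0.1, 0.2, -3.4]
finger_gap: 0.0276
```

```bash
python3 look.py w3; python3 - <<'E'
from meas import *
im=cv2.imread("pics/w3.png"); g=cv2.cvtColor(im,6).astype(int)
E
```

```text
7.1 [ 0.5967 -0.1458  0.1475] yaw y -4.45 tilt [ 0.0029 -0.0011] F [-0.1  0.2 -3.4] gap 0.0276 [-21.1  16.   94.5   0.   69.2 -16.6]
```

View pics/w3.png

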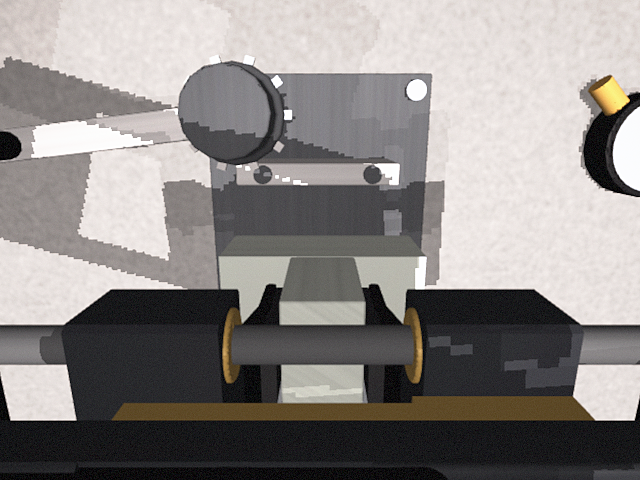

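```bash
python3 - <<'E'
from meas import *
im=cv2.imread("pics/w3.png"); g=cv2.cvtColor(im,6).astype(float)
d=lambda v,o:o+int(np.argmax(np.abs(np.diff(v))))+.5
ys=[d(g[180:192,x],180) for x in range(275,395,15)]; yo=[d(g[158:170,x],158) for x in range(300,395,15)]
xl=d(g[176,228:246],228); xr=d(g[176,390:410],390); print(ys,yo,xl,xr)
c=load("w3"); s=np.load("pics/w3.npz"); R,t=s["r"],s["p"]
for p in ((275,ys[0]),(390,ys[-2]),(xl,176),(xr,176),(340,np.median(yo))): print((R.T@(ray(c,p,.05)-t)).round(4))
E
```

```text
[184.5, 184.5, 184.5, 184.5, 184.5, 184.5, 184.5, 189.5] [162.5, 162.5, 162.5, 162.5, 162.5, 163.5, 162.5] 235.5 398.5
[ 0.0425 -0.0253  0.0974]
[0.0424 0.0386 0.0976]
[ 0.0472 -0.047   0.0973]
[0.0471 0.0431 0.0976]
[0.0545 0.0107 0.0975]
```

The packer is 2.8 mm off centre and close to the cylinder face, so I correct both and enter the gap slowly.

Call:
{"method": "carry_out", "body": {"plan": [[[0.0012,-0.0028,0],0,1],[[0,0,0.004],0,1],[[0,0,0.004],0,1],[[0,0,0.004],0,1],[[0,0,0.004],0,1],[[0,0,0.004],0,1],[[0,0,0],0,1]]}}

```text
t: 7.85
eef_pos: [0.5923, -0.1441, 0.1244]
eef_rot: [[0.078, 0.997, -0.002], [0.997, -0.078, 0.001], [0.001, -0.002, -1.0]]
contact_force: [-0.9, 0.7, -4.1]
finger_gap: 0.0273
```

```bash
python3 -c "
from workcell import *
s=get_state();print(s['eef_pos'],s['contact_force'],s['ft_torque'])"
```

```text
[ 0.5922523  -0.14408418  0.1244324 ] [-0.92940115  0.66878747 -4.11661529] [-0.09128525  0.05581624  0.0194092 ]
```

Call:
{"method": "carry_out", "body": {"plan": [[[0,0,0.004],0,1],[[0,0,0.004],0,1],[[0,0,0.004],0,1],[[0,0,0.004],0,1],[[0,0,0.003],0,1],[[0,0,0.002],0,1],[[0,0,0.002],0,1],[[0,0,0.002],0,1],[[0,0,0.001],0,1],[[0,0,0],0,1]]}}

```text
t: 8.85
eef_pos: [0.5928, -0.1443, 0.0994]
eef_rot: [[0.078, 0.997, -0.0], [0.997, -0.078, 0.0], [0.0, -0.0, -1.0]]
contact_force: [-0.7, -1.1, -4.5]
finger_gap: 0.028
```

Call:
{"method": "carry_out", "body": {"plan": [[[0,0,0.001],0,1],[[0,0,0.001],0,1],[[0,0,0.001],0,1],[[0,0,0],0,1]]}}

```text
t: 9.25
eef_pos: [0.5927, -0.1442, 0.0963]
eef_rot: [[0.078, 0.997, -0.0], [0.997, -0.078, 0.0], [0.0, -0.0, -1.0]]
contact_force: [0.0, -0.2, -3.9]
finger_gap: 0.0276
```

Call:
{"method": "carry_out", "body": {"plan": [[[0,0,0.001],0,1],[[0,0,0.001],0,1],[[0,0,0.001],0,1],[[0,0,0.0005],0,1],[[0,0,0],0,1]]}}

```text
t: 9.75
eef_pos: [0.5927, -0.1442, 0.0929]
eef_rot: [[0.078, 0.997, -0.0], [0.997, -0.078, 0.0], [0.0, -0.0, -1.0]]
contact_force: [-0.3, 0.3, -4.4]
finger_gap: 0.0274
```

Call:
{"method": "carry_out", "body": {"plan": [[[0,0,0.0005],0,1],[[0,0,0.0005],0,1],[[0,0,0],0,1]]}}

```text
t: 10.05
eef_pos: [0.5928, -0.1443, 0.092]
eef_rot: [[0.078, 0.997, -0.0], [0.997, -0.078, 0.0], [0.0, -0.0, -1.0]]
contact_force: [-0.4, -0.3, -3.4]
finger_gap: 0.0278
```

Call:
{"method": "carry_out", "body": {"plan": [[[0,0,0.0005],0,1],[[0,0,0.0005],0,1],[[0,0,0],0,1]]}}

```text
t: 10.35
eef_pos: [0.5929, -0.1443, 0.0915]
eef_rot: [[0.078, 0.997, 0.0], [0.997, -0.078, -0.0], [-0.0, 0.0, -1.0]]
contact_force: [-1.5, 0.5, 0.6]
finger_gap: 0.0277
```

Call:
{"method": "carry_out", "body": {"plan": [[[-0.0005,0,0],0,1],[[-0.0005,0,0],0,1],[[-0.0005,0,0],0,1],[[0,0,0],0,1]]}}

```text
t: 10.75
eef_pos: [0.5931, -0.1457, 0.0915]
eef_rot: [[0.078, 0.997, 0.001], [0.997, -0.078, 0.0], [0.0, 0.001, -1.0]]
contact_force: [-0.8, 1.7, 3.4]
finger_gap: 0.0278
```

The packer is on the floor, with weight taken up at 0.0915 as predicted. Now I ease it toward the cylinder face.

Call:
{"method": "carry_out", "body": {"plan": [[[-0.0005,0,0],0,1],[[-0.0005,0,0],0,1],[[0,0,0],0,1]]}}

```text
t: 11.05
eef_pos: [0.5931, -0.1463, 0.0915]
eef_rot: [[0.078, 0.997, 0.001], [0.997, -0.078, 0.001], [0.001, 0.001, -1.0]]
contact_force: [0.3, 5.3, 4.1]
finger_gap: 0.0278
```

Call:
{"method": "carry_out", "body": {"plan": [[[-0.0004,0,0],0,1],[[-0.0003,0,0],0,1],[[0,0,0],0,1]]}}

```text
t: 11.35
eef_pos: [0.5931, -0.1464, 0.0915]
eef_rot: [[0.078, 0.997, 0.001], [0.997, -0.078, 0.002], [0.002, 0.001, -1.0]]
contact_force: [-0.2, 8.2, 4.1]
finger_gap: 0.0276
```

Contact with the cylinder face is 8 N. I relieve it, release, rise and go above the 22.

Call:
{"method": "carry_out", "body": {"plan": [[[0.0005,0,0],0,1],[[0,0,0],0,0.8],[[0,0,0],0,0.6],[[0,0,0],0,0.4],[[0,0,0],0,0.4],[[0,0,0],0,0.4],[[0,0,0],0,0.3],[[0,0,0],0,0.3]]}}

```text
t: 12.15
eef_pos: [0.5926, -0.1471, 0.091]
eef_rot: [[0.078, 0.997, -0.0], [0.997, -0.078, -0.0], [-0.0, -0.0, -1.0]]
contact_force: [0.1, -0.5, -0.2]
finger_gap: 0.0581
```

Call:
{"method": "carry_out", "body": {"plan": [[[0,0,-0.005],0,0.3],[[0,0,-0.02],0,0.3],[[0,0,-0.04],0,0.3],[[0,0,-0.045],0,0],[[0,0,-0.01],0,0],[[0.045,-0.007,0],-1,0],[[0.045,-0.007,0],-1,0],[[0.045,-0.007,0],0,0],[[0.045,-0.007,0],0,0],[[0.045,-0.007,0],0,0],[[0.0435,-0.008,0],0,0],[[0,0,0],0,0]]}}

```text
t: 13.35
eef_pos: [0.5623, 0.1284, 0.2111]
eef_rot: [[0.038, 0.999, -0.0], [0.999, -0.038, 0.002], [0.002, -0.0, -1.0]]
contact_force: [0.6, -0.7, 0.3]
finger_gap: 0.0874
```

Call:
{"method": "carry_out", "body": {"plan": [[[0,0,0],0,0],[[0,0,0],0,0]]}}

```text
t: 13.55
eef_pos: [0.5637, 0.1225, 0.211]
eef_rot: [[0.043, 0.999, 0.0], [0.999, -0.043, -0.001], [-0.001, 0.0, -1.0]]
contact_force: [0.2, -0.2, 0.2]
finger_gap: 0.0867
```

```bash
python3 look.py w4; python3 - <<'E'
import cv2
im=cv2.imread("pics/w4.png"); cv2.imwrite("pics/w4c.png",cv2.resize(im[150:300,220:420],None,fx=4,fy=4,interpolation=cv2.INTER_CUBIC))
E
```

```text
13.55 [0.5637 0.1225 0.211 ] yaw y -2.49 tilt [ 0.0001 -0.0006] F [ 0.2 -0.2  0.2] gap 0.0867 [ 4.4  7.7 97.  -0.  75.2  7. ]
```

View pics/w4c.png

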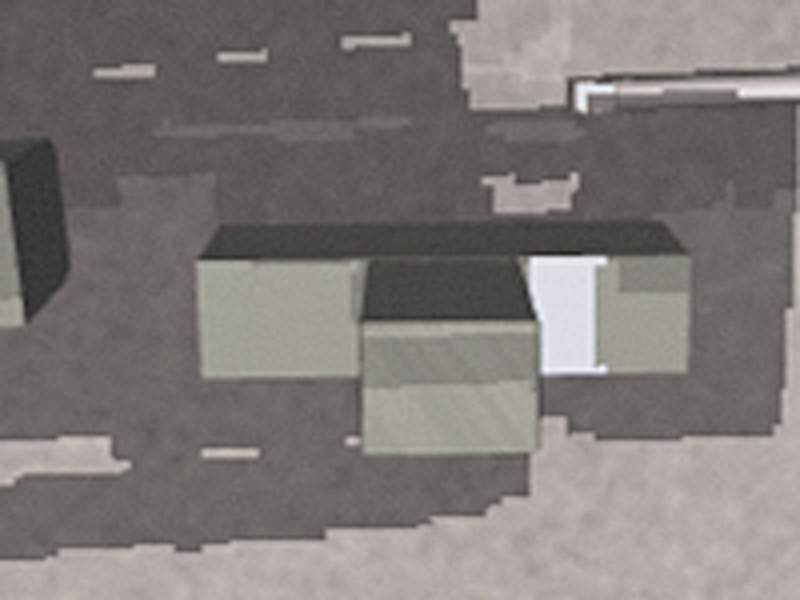

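The crop shows tab top corners (362,322), (537,320), (537,453), (363,454) and body corners (197,260), (691,255), (687,373), (202,377).

```bash
python3 - <<'E'
from meas import *
c=load("w4"); s=np.load("pics/w4.npz")
for q,z in (([(362,322),(537,320),(537,453),(363,454)],.095),([(197,260),(691,255),(687,373),(202,377)],.045)):
    P=quad(c,q,z,(220,150),4); print(s["r"].T@(P.mean(0)-s["p"]))
E
```

```text
yaw -1.88 len 0.027  yaw -2.21 len 0.0274  thick 0.0213 0.0215 centre [0.5708 0.1236 0.095 ]
[0.00148298 0.00701603 0.11603517]
  yaw -1.96 len 0.0902  yaw -2.06 len 0.0903  thick 0.0221 0.0223 centre [0.5709 0.1234 0.045 ]
[0.00132268 0.00713402 0.16603528]
```

22 mm confirmed. Descend and grip.

Call:
{"method": "carry_out", "body": {"plan": [[[0.0014,0.007,0],-0.5,0],[[0,0,0.02],0,0],[[0,0,0.02],0,0],[[0,0,0.02],0,0],[[0,0,0.02],0,0],[[0,0,0.02],0,0.1],[[0,0,0.018],0,0.3],[[0,0,0.0095],0,0.4],[[0,0,0],0,0.5],[[0,0,0],0,0.6]]}}

```text
t: 14.6
eef_pos: [0.5713, 0.124, 0.0841]
eef_rot: [[0.035, 0.999, 0.001], [0.999, -0.035, 0.0], [0.0, 0.001, -1.0]]
contact_force: [-0.6, -1.0, 0.5]
finger_gap: 0.0548
```

Call:
{"method": "carry_out", "body": {"plan": [[[0,0,0],0,1],[[0,0,0],0,1],[[0,0,0],0,1],[[0,0,0],0,1],[[0,0,0],0,1],[[0,0,0],0,1]]}}

```text
t: 15.2
eef_pos: [0.5709, 0.1246, 0.0842]
eef_rot: [[0.034, 0.999, 0.001], [0.999, -0.034, 0.0], [0.0, 0.001, -1.0]]
contact_force: [-1.8, -0.3, 5.7]
finger_gap: 0.0279
```

Call:
{"method": "carry_out", "body": {"plan": [[[0,0,-0.01],0,1],[[0,0,-0.03],0,1],[[0,0,-0.04],0,1],[[0,0,-0.04],0,1],[[-0.02,0.003,-0.017],0,1],[[-0.045,0.0048,0],0,1],[[-0.045,0.0048,0],0,1],[[-0.045,0.0048,0],0,1],[[-0.045,0.0048,0],0,1],[[-0.045,0.0048,0],0,1],[[-0.03,0.0033,0],0,1],[[-0.0146,0.0016,0],2.5,1]]}}

```text
t: 16.4
eef_pos: [0.592, -0.169, 0.2201]
eef_rot: [[0.082, 0.997, -0.001], [0.997, -0.082, -0.0], [-0.0, -0.001, -1.0]]
contact_force: [0.6, -0.3, -2.8]
finger_gap: 0.0276
```

Call:
{"method": "carry_out", "body": {"plan": [[[0,0,0],0,1],[[0,0,0],0,1],[[0,0,0],0,1],[[0,0,0],0,1]]}}

```text
t: 16.8
eef_pos: [0.5927, -0.1645, 0.2206]
eef_rot: [[0.076, 0.997, -0.0], [0.997, -0.076, 0.0], [0.0, -0.0, -1.0]]
contact_force: [0.8, -0.3, -2.0]
finger_gap: 0.0277
```

```bash
python3 look.py w5
```

```text
16.8 [ 0.5927 -0.1645  0.2206] yaw y -4.35 tilt [-0.0001  0.0004] F [ 0.8 -0.3 -2. ] gap 0.0277 [-22.9  12.4  90.7   0.   76.9 -18.5]
```

View pics/w5.png

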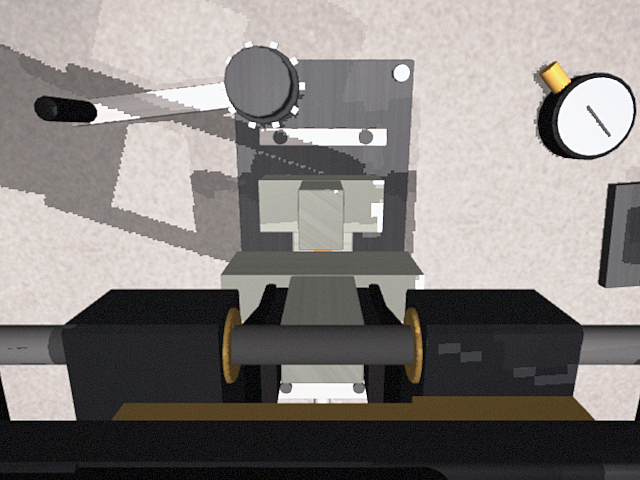

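The 38 stands square in the gap (tab at (321,220), shoulders 258–384). The stop is at rows 129–146, and the held 22's shoulder edge is at about row 275. Now the exact edges.

```bash
python3 - <<'E'
from meas import *
im=cv2.imread("pics/w5.png"); g=cv2.cvtColor(im,6).astype(float)
d=lambda v,o:o+int(np.argmax(np.abs(np.diff(v))))+.5
def sub(v,o,w):  # sub-pixel: gradient centroid
    k=int(np.argmax(np.abs(np.diff(v)))); a=np.abs(np.diff(v))[max(k-w,0):k+w+1]; return o+max(k-w,0)+.5+(a*np.arange(len(a))).sum()/a.sum()
c=load("w5"); s=np.load("pics/w5.npz"); R,t=s["r"],s["p"]
T=lambda p,z:(R.T@(ray(c,p,z)-t)*1000).round(1)
for x in (290,300,330,345): 
    r=sub(g[140:152,x],140,1); print("stop in",x,r.round(1),T((x,r),.05))
for x in (268,290,355,372):
    r=sub(g[174:188,x],174,1); print("38 edge",x,r.round(1),T((x,r),.053))
for x in (232,250,400,412):
    r=sub(g[268:284,x],268,1); print("22 edge",x,r.round(1),T((x,r),t[2]-.0385))
for n,row,a,b,z in (("stop",138,252,268,.05),("stop",138,380,394,.05),("38",200,252,266,.053),("38",220,378,390,.053),("22",280,214,228,t[2]-.0385),("22",280,416,430,t[2]-.0385)):
    x=sub(g[row,a:b],a,1); print(n,x.round(1),T((x,row),z))
E
```

```text
stop in 290 144.9 [ 61.5 -21.9 170.6]
stop in 300 144.9 [ 61.5 -14.8 170.6]
stop in 330 145.2 [ 61.3   6.5 170.6]
stop in 345 145.1 [ 61.3  17.1 170.6]
38 edge 268 179.5 [ 37.4 -38.  167.6]
38 edge 290 179.6 [ 37.3 -22.2 167.6]
38 edge 355 179.6 [ 37.3  24.5 167.6]
38 edge 372 179.8 [ 37.1  36.7 167.6]
22 edge 232 274.6 [ 10.1 -39.   38.5]
22 edge 250 274.5 [ 10.1 -31.   38.5]
22 edge 400 274.7 [10.  35.2 38.5]
22 edge 412 274.5 [10.1 40.5 38.5]
stop 258.8 [ 66.3 -43.9 170.6]
stop 386.3 [ 66.2  46.4 170.6]
38 258.8 [ 22.6 -45.2 167.6]
38 382.6 [  7.6  45.4 167.6]
22 220.3 [  7.6 -44.3  38.5]
22 424.4 [ 7.5 46.1 38.5]
```

The remaining slot is 24.1 mm wide, centred 49.4 mm ahead of the TCP, and the held 22 is centred at -0.9 mm. Move over it and descend to just above the tops.

Call:
{"method": "carry_out", "body": {"plan": [[[0.025,0,0],0,1],[[0.025,0,0],0,1],[[0,0,0.02],0,1],[[0,0,0.025],0,1],[[0,0,0.02],0,1],[[0,0,0.008],0,1],[[0,0,0],0,1],[[0,0,0],0,1],[[0,0,0],0,1]]}}

```text
t: 17.75
eef_pos: [0.5972, -0.116, 0.1489]
eef_rot: [[0.078, 0.997, 0.002], [0.997, -0.078, 0.0], [0.0, 0.002, -1.0]]
contact_force: [-0.4, 2.5, -3.4]
finger_gap: 0.0275
```

```bash
python3 look.py w6; python3 - <<'E'
from meas import *
im=cv2.imread("pics/w6.png"); g=cv2.cvtColor(im,6).astype(float)
c=load("w6"); s=np.load("pics/w6.npz"); R,t=s["r"],s["p"]
T=lambda p,z:(R.T@(ray(c,p,z)-t)*1000).round(1)
# where the stop (62..74 ahead of mount) ought to show: project expected
for x in (290,340,370):
    col=g[180:262,x]; dd=np.diff(col); k=np.argsort(-np.abs(dd))[:5]; print(x,sorted((int(180+i),int(dd[i])) for i in k))
for r in range(195,260,3): print(r, T((320,r),.05)[0], int(g[r,300]),int(g[r,370]),end=" | ")
E
```

```text
17.75 [ 0.5972 -0.116   0.1489] yaw y -4.46 tilt [0.0018 0.0002] F [-0.4  2.5 -3.4] gap 0.0275 [-18.4  15.3  95.3   0.   69.3 -14. ]
290 [(186, -57), (215, 23), (216, 42), (235, -51), (236, -44)]
340 [(215, 30), (216, 38), (217, 17), (235, -51), (236, -43)]
370 [(216, 41), (218, -74), (219, -43), (220, 27), (250, 28)]
195 36.4 74 70 | 198 34.7 77 75 | 201 33.0 72 70 | 204 31.2 83 83 | 207 29.5 89 96 | 210 27.8 94 86 | 213 26.1 90 91 | 216 24.3 113 111 | 219 22.6 165 85 | 222 20.8 166 68 | 225 19.1 167 67 | 228 17.3 169 76 | 231 15.6 168 70 | 234 13.8 162 69 | 237 12.0 70 71 | 240 10.2 75 80 | 243 8.4 75 78 | 246 6.6 71 74 | 249 4.8 77 72 | 252 3.0 102 105 | 255 1.2 100 99 | 258 -0.7 99 97 |
```

By the image and by dead reckoning, the packer sits about 1 mm too near the 38. I shift it 1 mm and enter slowly.

Call:
{"method": "carry_out", "body": {"plan": [[[0.001,0,0],0,1],[[0,0,0.003],0,1],[[0,0,0.003],0,1],[[0,0,0.002],0,1],[[0,0,0.002],0,1],[[0,0,0.002],0,1],[[0,0,0],0,1],[[0,0,0],0,1]]}}

```text
t: 18.6
eef_pos: [0.5965, -0.1153, 0.1355]
eef_rot: [[0.078, 0.997, -0.0], [0.997, -0.078, 0.0], [0.0, -0.0, -1.0]]
contact_force: [0.9, -0.2, -2.4]
finger_gap: 0.0283
```

Call:
{"method": "carry_out", "body": {"plan": [[[0,0,0.001],0,1],[[0,0,0.001],0,1],[[0,0,0.001],0,1],[[0,0,0.001],0,1],[[0,0,0],0,1]]}}

```text
t: 19.1
eef_pos: [0.5964, -0.1152, 0.1313]
eef_rot: [[0.078, 0.997, -0.0], [0.997, -0.078, 0.0], [0.0, -0.0, -1.0]]
contact_force: [-0.3, 1.0, -2.3]
finger_gap: 0.0276
```

Call:
{"method": "carry_out", "body": {"plan": [[[0,0,0.001],0,1],[[0,0,0.001],0,1],[[0,0,0.001],0,1],[[0,0,0.001],0,1],[[0,0,0],0,1]]}}

```text
t: 19.6
eef_pos: [0.5964, -0.1152, 0.1273]
eef_rot: [[0.078, 0.997, -0.0], [0.997, -0.078, 0.0], [0.0, -0.0, -1.0]]
contact_force: [-0.1, -0.0, -2.5]
finger_gap: 0.0277
```

Call:
{"method": "carry_out", "body": {"plan": [[[0,0,0.002],0,1],[[0,0,0.002],0,1],[[0,0,0.002],0,1],[[0,0,0.002],0,1],[[0,0,0.002],0,1],[[0,0,0],0,1]]}}

```text
t: 20.2
eef_pos: [0.5963, -0.1151, 0.1171]
eef_rot: [[0.078, 0.997, -0.001], [0.997, -0.078, 0.0], [0.0, -0.001, -1.0]]
contact_force: [-0.2, 0.5, -2.5]
finger_gap: 0.0279
```

Call:
{"method": "carry_out", "body": {"plan": [[[0,0,0.003],0,1],[[0,0,0.003],0,1],[[0,0,0.003],0,1],[[0,0,0.003],0,1],[[0,0,0.003],0,1],[[0,0,0.002],0,1],[[0,0,0.002],0,1],[[0,0,0.002],0,1],[[0,0,0.001],0,1],[[0,0,0],0,1]]}}

```text
t: 21.2
eef_pos: [0.5965, -0.1152, 0.0953]
eef_rot: [[0.078, 0.997, -0.0], [0.997, -0.078, 0.0], [0.0, -0.0, -1.0]]
contact_force: [-0.3, 0.3, -2.8]
finger_gap: 0.0279
```

Call:
{"method": "carry_out", "body": {"plan": [[[0,0,0.001],0,1],[[0,0,0.0005],0,1],[[0,0,0.0005],0,1],[[0,0,0],0,1]]}}

```text
t: 21.6
eef_pos: [0.5965, -0.1152, 0.0935]
eef_rot: [[0.078, 0.997, -0.0], [0.997, -0.078, -0.0], [-0.0, -0.0, -1.0]]
contact_force: [-0.9, 0.8, -2.1]
finger_gap: 0.0275
```

Call:
{"method": "carry_out", "body": {"plan": [[[0,0,0.0005],0,1],[[0,0,0.0005],0,1],[[0,0,0],0,1]]}}

```text
t: 21.9
eef_pos: [0.5965, -0.1152, 0.0925]
eef_rot: [[0.078, 0.997, -0.0], [0.997, -0.078, 0.0], [0.0, -0.0, -1.0]]
contact_force: [0.1, -0.2, -2.8]
finger_gap: 0.0278
```

Call:
{"method": "carry_out", "body": {"plan": [[[0,0,0.0005],0,1],[[0,0,0.0005],0,1],[[0,0,0],0,1]]}}

```text
t: 22.2
eef_pos: [0.5966, -0.1153, 0.0922]
eef_rot: [[0.078, 0.997, 0.0], [0.997, -0.078, -0.0], [-0.0, 0.0, -1.0]]
contact_force: [-3.4, 1.0, 4.9]
finger_gap: 0.0278
```

The 22 is on the floor. Release, rise, then work out the knob and pivot.

Call:
{"method": "carry_out", "body": {"plan": [[[0,0,0],0,0.8],[[0,0,0],0,0.6],[[0,0,0],0,0.45],[[0,0,0],0,0.4],[[0,0,0],0,0.4],[[0,0,0],0,0.4],[[0,0,-0.005],0,0.4],[[0,0,-0.02],0,0.4],[[0,0,-0.04],0,0.4],[[0,0,-0.045],0,0.4],[[0,0,-0.02],0,0.4],[[0,0,0],0,0.4]]}}

```text
t: 23.4
eef_pos: [0.5991, -0.116, 0.2269]
eef_rot: [[0.078, 0.997, 0.008], [0.997, -0.078, -0.003], [-0.002, 0.009, -1.0]]
contact_force: [0.6, 0.5, -0.1]
finger_gap: 0.052
```

```bash
python3 - <<'E'
from meas import *
c=load("w5"); k=ray(c,(47,109),.11); cp=ray(c,(259,80),.112); piv=np.array([.5655,-.0648])
d=k[:2]-piv; print("knob",k,"cap",cp,"r",np.linalg.norm(d),"dir",np.degrees(np.arctan2(d[1],d[0])))
s=get_state(); print(s["eef_pos"],s["contact_force"],s["finger_gap"])
# arc: shut dir = mount -y = yaw 85.5-180
yo=85.55-180
for a in (90,80,70,60,50,40,30,20,10,0):
    th=np.radians(yo-a); print(a,(piv+.12*np.array([np.cos(th),np.sin(th)])).round(4))
E
```

```text
knob [ 0.44607287 -0.06984571  0.11      ] cap [ 0.56660514 -0.06407152  0.112     ] r 0.11953366949043448 dir -177.58073302636345
[ 0.5990666  -0.11599346  0.22692389] [ 0.62343641  0.53719492 -0.11624032] 0.052032701426492974
90 [ 0.4459 -0.0555]
80 [ 0.4461 -0.0764]
70 [ 0.4499 -0.097 ]
60 [ 0.4572 -0.1166]
50 [ 0.4679 -0.1346]
40 [ 0.4815 -0.1505]
30 [ 0.4976 -0.1638]
20 [ 0.5158 -0.174 ]
10 [ 0.5356 -0.181 ]
0 [ 0.5562 -0.1844]
```

The knob is at about (0.446,-0.070), the pivot at (0.5655,-0.0648), and the radius checks at 119.5 mm, giving an opening of about 83°. I go above the knob and turn the tool so its closing axis lies along the knob's arc.

Call:
{"method": "carry_out", "body": {"plan": [[[0.0085,-0.0384,0],0,0.2],[[0.0085,-0.0384,0],0,0.2],[[0.0085,-0.0384,0],0,0.2],[[0.0086,-0.0384,0],0,0.2],[[0,0,0],8.3,0.2],[[0,0,0],8.3,0.2],[[0,0,0],8.3,0.2],[[0,0,0],8.3,0.2],[[0,0,0],8.3,0.2],[[0,0,0],8.3,0.2],[[0,0,0],8.3,0.2],[[0,0,0],8.3,0.2]], "force": 10}}

```text
t: 24.6
eef_pos: [0.4453, -0.069, 0.22]
eef_rot: [[0.947, 0.322, -0.002], [0.322, -0.947, 0.001], [-0.002, -0.001, -1.0]]
contact_force: [-0.2, 0.4, -0.3]
finger_gap: 0.0694
```

Call:
{"method": "carry_out", "body": {"plan": [[[0,0,0],8.3,0.2],[[0,0,0],8.3,0.2],[[0,0,0],0,0.2],[[0,0,0],0,0.2],[[0,0,0],0,0.2]]}}

```text
t: 25.1
eef_pos: [0.4458, -0.0692, 0.221]
eef_rot: [[0.999, 0.047, -0.001], [0.047, -0.999, 0.0], [-0.001, -0.0, -1.0]]
contact_force: [-0.0, -0.8, 0.2]
finger_gap: 0.0697
```

```bash
python3 look.py w7; python3 - <<'E'
from meas import *
im=cv2.imread("pics/w7.png"); c=load("w7"); s=np.load("pics/w7.npz"); R,t=s["r"],s["p"]
print("expected knob top px",proj(c,[.4461,-.0698,.11]),proj(c,[.4461,-.0698,.066]))
hsv=cv2.cvtColor(im,cv2.COLOR_BGR2HSV); m=(hsv[:,:,2]<45).astype(np.uint8); m[285:]=0
n,l,st,ce=cv2.connectedComponentsWithStats(m)
for i in range(1,n):
    if st[i][4]>150: print(st[i],ce[i].round(0))
E
```

```text
25.1 [ 0.4458 -0.0692  0.221 ] yaw y -87.3 tilt [-0.0008  0.0003] F [-0.  -0.8  0.2] gap 0.0697 [-18.9 -10.7 114.    0.   76.8  68.5]
expected knob top px [323.37898757 251.69570027] [323.21920615 234.55464812]
[293  51  63  29 312] [322.  71.]
[312 228  22  35 634] [323. 245.]
```

View pics/w7.png

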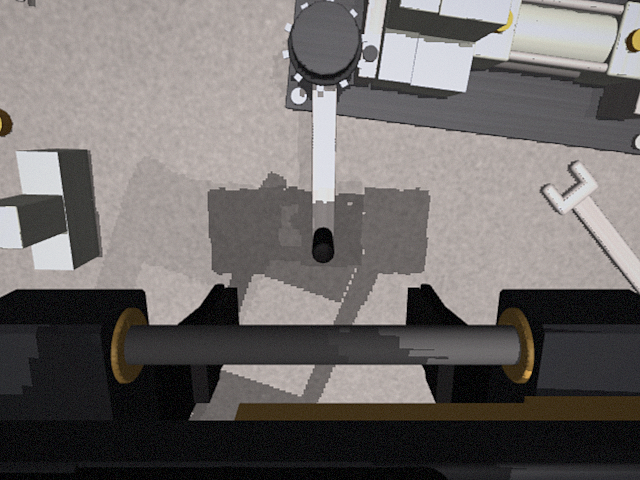

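The knob is at (323,245), exactly where expected, centred between the fingers. Descend and grip it lightly.

Call:
{"method": "carry_out", "body": {"plan": [[[0,0,0.03],0,0.2],[[0,0,0.03],0,0.2],[[0,0,0.03],0,0.3],[[0,0,0.023],0,0.5],[[0,0,0.01],0,0.7],[[0,0,0],0,1],[[0,0,0],0,1],[[0,0,0],0,1],[[0,0,0],0,1],[[0,0,0],0,1],[[0,0,0],0,1]], "force": 10}}

```text
t: 26.25
eef_pos: [0.4467, -0.0695, 0.0994]
eef_rot: [[0.999, 0.044, 0.002], [0.044, -0.999, -0.001], [0.002, 0.001, -1.0]]
contact_force: [0.3, -0.0, 3.4]
finger_gap: 0.0137
```

Call:
{"method": "carry_out", "body": {"plan": [[[0,0,0],-3,1],[[0,0.01256,0],0,1],[[0,0,0],-6,1],[[0,0.01256,0],0,1],[[0,0,0],-6,1],[[0,0.01256,0],0,1],[[0,0,0],-6,1],[[0,0.01256,0],0,1],[[0,0,0],-3,1],[[0,0,0],0,1]]}}

```text
t: 27.25
eef_pos: [0.4589, -0.1187, 0.0988]
eef_rot: [[0.895, 0.445, 0.0], [0.445, -0.895, -0.001], [-0.0, 0.001, -1.0]]
contact_force: [-1.0, -1.7, 3.6]
finger_gap: 0.0138
```

Tracking the arc well (expected (0.458,-0.118)). Continue.

Call:
{"method": "carry_out", "body": {"plan": [[[0,0,0],-3,1],[[0,0.01256,0],0,1],[[0,0,0],-6,1],[[0,0.01256,0],0,1],[[0,0,0],-6,1],[[0,0.01256,0],0,1],[[0,0,0],-6,1],[[0,0.01256,0],0,1],[[0,0,0],-6,1],[[0,0.01256,0],0,1],[[0,0,0],-3,1],[[0,0,0],0,1]]}}

```text
t: 28.45
eef_pos: [0.5004, -0.165, 0.0983]
eef_rot: [[0.554, 0.832, 0.0], [0.832, -0.554, -0.0], [-0.0, 0.001, -1.0]]
contact_force: [-0.3, -2.7, -0.2]
finger_gap: 0.0139
```

Call:
{"method": "carry_out", "body": {"plan": [[[0,0,0],-3,1],[[0,0.01256,0],0,1],[[0,0,0],-6,1],[[0,0.01256,0],0,1],[[0,0,0],-6,1],[[0,0.01256,0],0,1],[[0,0,0],-3,1],[[0,0,0],0,1]]}}

```text
t: 29.25
eef_pos: [0.5344, -0.18, 0.0983]
eef_rot: [[0.269, 0.963, 0.0], [0.963, -0.269, -0.0], [-0.0, 0.0, -1.0]]
contact_force: [1.3, -2.1, -1.2]
finger_gap: 0.0139
```

Call:
{"method": "carry_out", "body": {"plan": [[[0,0,0],-2.5,1],[[0,0.0105,0],0,1],[[0,0,0],-5,1],[[0,0.0105,0],0,1],[[0,0,0],-2.5,1],[[0,0,0],0,1]]}}

```text
t: 29.85
eef_pos: [0.5554, -0.1836, 0.0983]
eef_rot: [[0.099, 0.995, 0.0], [0.995, -0.099, 0.0], [0.0, 0.0, -1.0]]
contact_force: [0.3, -1.6, -1.8]
finger_gap: 0.0138
```

Call:
{"method": "carry_out", "body": {"plan": [[[0,0.001,0],0,1],[[0,0.001,0],-1,1],[[0,0.001,0],0,1],[[0,0,0],0,1]]}}

```text
t: 30.25
eef_pos: [0.5556, -0.1834, 0.0981]
eef_rot: [[0.079, 0.997, -0.005], [0.997, -0.079, 0.001], [0.001, -0.005, -1.0]]
contact_force: [-9.6, -0.7, 5.6]
finger_gap: 0.0135
```

End stop felt (9.6 N, no further travel). Release the knob, rise, close the fingers and go above the cap.

Call:
{"method": "carry_out", "body": {"plan": [[[0,-0.0015,0],0,1],[[0,0,0],0,0.8],[[0,0,0],0,0.7],[[0,0,0],0,0.65],[[0,0,0],0,0.65],[[0,0,0],0,0.65],[[0,0,-0.02],0,0.65],[[0,0,-0.035],0,0.65],[[0,0,-0.035],0,0.65],[[0,0,0],0,1]], "force": 30}}

```text
t: 31.25
eef_pos: [0.5594, -0.185, 0.1949]
eef_rot: [[0.078, 0.997, 0.009], [0.997, -0.078, -0.004], [-0.004, 0.01, -1.0]]
contact_force: [1.3, -0.3, 0.1]
finger_gap: 0.027
```

Call:
{"method": "carry_out", "body": {"plan": [[[0.03,0,0],0,1],[[0.04,0.0005,0],0,1],[[0.03,0.0005,0],0,1],[[0.0195,0,0],0,1],[[0,0,0],0,1],[[0,0,0],0,1],[[0,0,0],0,1]]}}

```text
t: 31.95
eef_pos: [0.5663, -0.0654, 0.1883]
eef_rot: [[0.079, 0.997, -0.0], [0.997, -0.079, -0.0], [-0.0, -0.0, -1.0]]
contact_force: [0.0, 0.3, 0.2]
finger_gap: 0.0006
```

```bash
python3 look.py w8
```

```text
31.95 [ 0.5663 -0.0654  0.1883] yaw y -4.5 tilt [-0.0003 -0.0003] F [0.  0.3 0.2] gap 0.0006 [-14.5   8.   99.3  -0.   72.7 -10. ]
```

View pics/w8.png

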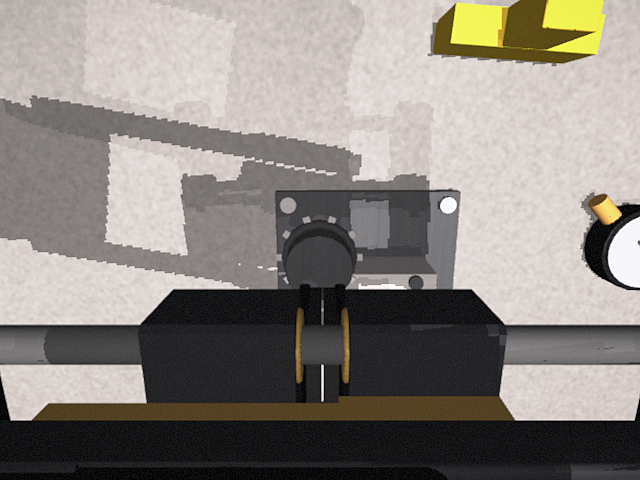

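The cap disk is centred at about (319,268). The tool axis meets that height at about (323,267), which is 2 mm off, so I correct it and press down.

Call:
{"method": "carry_out", "body": {"plan": [[[0,-0.0015,0.02],0,1],[[0,0,0.018],0,1],[[0,0,0.007],0,1],[[0,0,0.003],0,1],[[0,0,0.003],0,1],[[0,0,0.002],0,1],[[0,0,0.002],0,1],[[0,0,0.002],0,1],[[0,0,0],0,1]]}}

```text
t: 32.9
eef_pos: [0.5654, -0.0649, 0.133]
eef_rot: [[0.078, 0.997, 0.001], [0.997, -0.078, -0.001], [-0.001, 0.001, -1.0]]
contact_force: [-1.4, -0.2, 3.8]
finger_gap: 0.0
```

Call:
{"method": "carry_out", "body": {"plan": [[[0,0,0.002],0,1],[[0,0,0.002],0,1],[[0,0,0.002],0,1],[[0,0,0.002],0,1],[[0,0,0],0,1]]}}

```text
t: 33.4
eef_pos: [0.5654, -0.0649, 0.1248]
eef_rot: [[0.078, 0.997, 0.001], [0.997, -0.078, -0.001], [-0.001, 0.001, -1.0]]
contact_force: [-2.0, -0.9, 4.0]
finger_gap: 0.0003
```

Sliding down the shaft at about 4–7 N. Continue to the hard stop (about 0.117).

Call:
{"method": "carry_out", "body": {"plan": [[[0,0,0.002],0,1],[[0,0,0.002],0,1],[[0,0,0.001],0,1],[[0,0,0.001],0,1],[[0,0,0],0,1]]}}

```text
t: 33.9
eef_pos: [0.5655, -0.0649, 0.1188]
eef_rot: [[0.078, 0.997, 0.001], [0.997, -0.078, -0.001], [-0.001, 0.001, -1.0]]
contact_force: [-3.2, -1.3, 5.3]
finger_gap: 0.0003
```

Call:
{"method": "carry_out", "body": {"plan": [[[0,0,0.001],0,1],[[0,0,0.001],0,1],[[0,0,0],0,1]]}}

```text
t: 34.2
eef_pos: [0.5655, -0.0648, 0.1173]
eef_rot: [[0.078, 0.997, 0.001], [0.997, -0.078, -0.001], [-0.001, 0.001, -1.0]]
contact_force: [-4.0, -0.5, 9.2]
finger_gap: 0.0005
```

Call:
{"method": "carry_out", "body": {"plan": [[[0,0,0.001],0,1],[[0,0,0.0005],0,1],[[0,0,0],0,1]]}}

```text
t: 34.5
eef_pos: [0.5656, -0.0649, 0.1173]
eef_rot: [[0.078, 0.997, 0.001], [0.997, -0.078, -0.001], [-0.001, 0.001, -1.0]]
contact_force: [-8.4, 0.3, 17.3]
finger_gap: 0.0006
```

Call:
{"method": "carry_out", "body": {"plan": [[[0,0,-0.002],0,1],[[0,0,-0.01],0,1],[[0,0,-0.03],0,1],[[0,0,-0.045],0,1],[[-0.04,0,-0.04],0,1],[[-0.04,0,0],0,1],[[-0.04,0,0],0,1],[[0,0,0],0,1],[[0,0,0],0,1],[[0,0,0],0,1]]}}

```text
t: 35.5
eef_pos: [0.5559, -0.1786, 0.2363]
eef_rot: [[0.078, 0.997, -0.0], [0.997, -0.078, 0.001], [0.001, -0.0, -1.0]]
contact_force: [-0.2, -0.2, -0.6]
finger_gap: 0.0006
```

```bash
python3 look.py w9; python3 - <<'E'
from h import *
t=snapshot("top")[:,:,::-1]; im=cv2.imread("pics/w9.png")
a=cv2.resize(t[150:350,150:490],(680,400)); b=cv2.resize(im[0:280],(457,200))
o=np.zeros((600,680,3),np.uint8); o[:400]=a; o[400:,:457]=b; cv2.imwrite("pics/fin.png",o)
E
```

```text
35.5 [ 0.5559 -0.1786  0.2363] yaw y -4.45 tilt [-0.0002  0.0007] F [-0.2 -0.2 -0.6] gap 0.0006 [-25.6   7.5  94.5   0.   78.  -21.1]
```

View pics/fin.png

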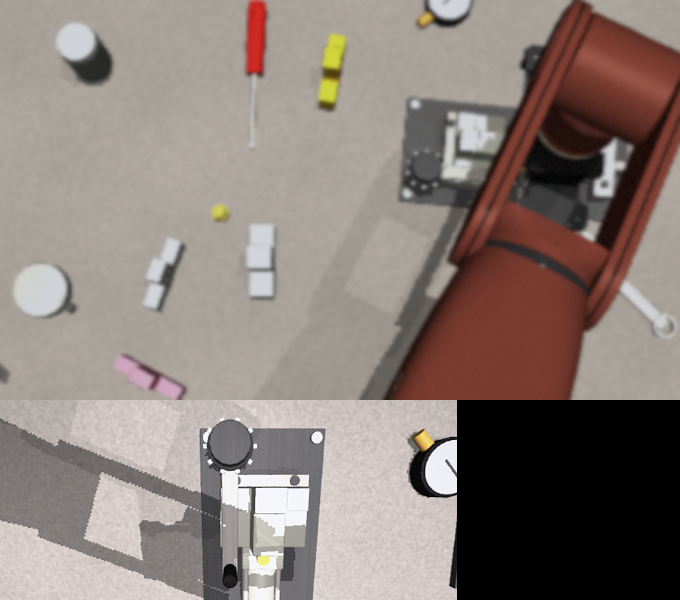

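The final view shows both packers in the gap, and the keeper parallel to the cylinder with its knob at (230,576). The 18, the 30 and the bystanders stand where they were, and the cap hit its hard stop at 17 N. Handing in.

```bash
python3 -c "
from workcell import *
print(finish_job())"
```

```text
the job is handed in; nothing more can be done
None
```

The job is handed in at about 35.5 s of the 72 s limit, with every step done in order; the hand-in gives no verdict.

- **Packers:** The thin stop faced the gap, so it was 62 mm wide and the fitting pair was 22 + 38. I stood the 38 against the cylinder end (8 N contact) and then the 22 between it and the stop. The 22 went in with no side force, and both touched down at about 5 N or less.
- **Keeper:** I gripped the knob lightly and swung the arm about 83° to its end stop, which I felt at 9.6 N with no further travel.
- **Cap:** I pressed it down until it stopped hard at 17 N. The fingertip height then put its top at about 92 mm, so it is fully down.

**Last checks:**
- The final wrist view showed both packers seated under the shut keeper.
- In the final top view, the 18 and 30 packers, the fitting, the screwdriver and both look-alikes stood where they began. The arm hid part of the mount and the wrench. The oil can, tape and gauge looked unmoved, but I did not measure them.
- The robot was clear of everything, with a contact force of about 0 N.

**Disagreements:** The top and wrist cameras differed by about 4 mm on packer positions, so I used the wrist view for grasping and placing. Its view at the gap was also about 0.5 to 1 mm off, which I corrected from measured positions, checking the contact force on the way down.

I viewed 13 pictures against the budget of 10, the extra ones to check the knob, the cap and the final state.

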